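# Cover the inspection chamber and hold the lamp shutter half open

### The job

The part is already in the round inspection chamber: take the round cover by its knob, seat it fully on the chamber and let go of it, keeping the lamp's sprung shutter closed until then. Then slide the shutter's upright tab against its spring until the shutter is half open (pointer at the middle of the three marks on the lamp housing) and keep holding it there with the fingers: your program finishes while holding it. Leave the other things on the table where they are.

Things in the scene. Friction and masses are not known exactly. Their poses are not given: they have to be found in the camera images.
- fixture: Fixed inspection fixture on a dark base plate 10 mm thick: round chamber on the right, cream lamp housing with the shutter on the left. Origin on the table surface, between the two. x: the shutter's opening direction, away from the robot (turned up to 0.4 rad either way); z up. Lamp housing: x -85 to 155, y 20 to 110 mm, top 70 mm above the table.
- chamber_rim (a point): Centre of the mouth of the round aluminium chamber, at rim height, 70 mm above the table; axes as the fixture's; at x = 0, y = -75 mm in the fixture. Chamber open at the top, 104 mm outside, bore 92 mm; the part fixed inside ends 34 mm below the rim.
- cover: Loose round aluminium cover, 0.19 to 0.33 kg, on the table right of the fixture, upright. Origin: centre of its underside, z up. From 0 to 12 mm a tapered spigot (74 mm across below, 84 above) that enters the bore; 12 to 20 mm the flange, 104 mm across; 20 to 54 mm a black upright knob, 26 mm across. Seated, the origin is 12 mm below the chamber rim.
- tab_top (a point): Centre of the top of the shutter's black upright tab: 12 mm along the slide, 30 mm across, 40 mm high, top 115 mm above the table, on a flat steel plate between two rails 8 mm high. Moves with the shutter; axes as the fixture's. Closed it is at x = -40, y = 65 mm in the fixture, half open at x = -10. A spring barrel, 20 mm across, lies ahead on that line from x = 66 mm.
- shutter (a joint): Opening of the shutter in m along the fixture's +x: 0 closed, 0.030 half open, 0.060 fully open, with end stops; three dark marks beside the left rail show these. A spring closes it: 3 N at 0, 9 N at half, 15 N fully open; it snaps shut when let go.
- hex_driver: hand driver with a black handle, about 0.2 m long, lying right of the robot; bystander. Origin: middle of its underside.
- ring_gauge: plain steel ring, 72 mm across, 40 mm hole, 24 mm high; bystander. Origin: centre of its underside.
- casting_a: small machined aluminium part with two round bosses, 68 x 41 x 28 mm, behind the chamber; bystander. Origin: centre of its underside.
- casting_b: like casting_a, 75 x 46 x 28 mm, left of the fixture; bystander. Origin: centre of its underside.
- gauge_block: plain steel block 35 x 30 x 20 mm in front of the lamp unit; bystander. Origin: centre of its underside.
- ball_stand: white 30 mm ball on a dark stem with a 60 mm round foot, 103 mm high overall; bystander, left of the fixture. Origin: centre of its underside.
Things that resemble listed ones, but are neither listed nor needed, are in the scene too. Several things have the shape of the cover; the one meant has the colours described above.

How it is judged:
On the way, in this order (a step that is already met when the one before it is completed fails the run):
1. the cover is seated on the chamber and released (horizontal distance between cover and chamber_rim below 0.008 m and z of cover in the frame of chamber_rim between -0.016 and -0.008 m and angle between cover's own z axis and vertical below 0.08 rad and contact force between cover and the fingers below 0.1 N and linear speed of cover below 0.02 m/s), for 0.2 s.
2. the fingers hold the shutter half open (value of joint shutter between 0.024 and 0.036 m and contact force between shutter and the fingers above 5 N), for 0.3 s.
At the end, for the whole second after the job is handed in: Through the last second the shutter is still at 24 to 36 mm of its 60 mm travel, pushed or gripped by the fingers with more than 5 N, while the cover lies released and at rest on the chamber: axis within 8 mm of the chamber's, origin 8 to 16 mm below the rim, tilted less than 0.08 rad (all of step 1 and all of step 2 and velocity of joint shutter between -0.01 and 0.01 m/s); the arm keeps its last pose, push and grip.
It fails at once if the shutter is opened more than 12 mm while the cover is not on the chamber (value of joint shutter above 0.012 m and not (horizontal distance between cover and chamber_rim below 0.008 m and z of cover in the frame of chamber_rim between -0.016 and -0.008 m and angle between cover's own z axis and vertical below 0.08 rad)).
It fails at once if another listed thing is moved more than 30 mm (distance of any of hex_driver, ring_gauge, casting_a, casting_b, gauge_block, ball_stand from where it was at the start of the episode above 0.03 m).
It also fails if it takes over 48 s, if anything falls off the work surface, if the arm or the gripper's body presses on something with over 40 N, if the wrist force passes 120 N, or if a joint passes its speed limit or range.

### The arm

A 7-joint arm with a two-finger parallel gripper is mounted at the origin on the work surface. World frame = base frame: x ahead of the robot, y to its left, z up, the work surface at z = 0. Lengths are in m, angles in rad, forces in N, time in s.
With the tool pointing down it reaches from about 0.425 to 0.925 m from the base axis. Payload 6.8 kg.
Tool frame: the origin (TCP) lies midway between the tips of the shut fingers; the grasp point (between the pads) lies 19 mm behind it; x points along the fingers, y is the direction in which the jaws open and shut, and the axes are right-handed (so a half turn about x gives the same grasp; the last joint's range is limited). The gripper opens to 88 mm and grips with 3 to 60 N. Pads are 20 mm wide; open, the fingers measure 115 mm over their backs; the gripper's body (75 mm by 178 mm) begins 61 mm behind the grasp point.
Start: joints at [-1.447, 0.477, 0.022, 1.555, -0.011, 1.109, -0.083], TCP at [0.155, 0.657, 0.223] pointing down, gripper open.
Joint ranges: [-2.96, 2.96], [-0.34, 2.1], [-1.41, 1.46], [0.24, 2.44], [-1.37, 4.51], [0.17, 1.92], [-2.96, 2.96]. Speed limits (rad/s): [2.39, 2.39, 3.14, 3.14, 3.14, 3.14, 3.14].

### API

Orientations are given as a unit quaternion [w, x, y, z].
In Python, from rig import env gives the robot as it stands. Calls block until the motion is done:
- env.movep(position, orientation): joint-space move of the TCP to a pose.
- env.movel(position, max_speed=0.15, rot=None, threshold=None): straight line of the TCP; rot=None keeps the orientation; max_speed is the mean speed in m/s. With threshold (N) it stops when the force on the tool has changed by that much, and returns True; else False.
- env.movej(angles): joint-space move.
- env.move_gripper(opening): finger opening in m; the grip force is fixed at half the most; returns when the fingers have stopped.
- env.wait(seconds).
- env.solve_ik(position, orientation): joint angles nearest the present ones, or None.
- env.get_state(): the state.
- env.capture(name): name is "scene" or "top" or "wrist"; returns a dict with "pixels" (400x640x3 uint8, red, green, blue), "fx", "fy", "cx", "cy" (pixels), "R" (3x3) and "t" (3): a world point X has camera coordinates R X + t. Camera axes: x right, y down, z forward; pixel columns grow to the right and rows downward; lengths in m; the calibration is good to about 2 mm. A picture is of the moment at which its call begins. There is no depth.
A pose or a line that the arm cannot do raises env.MotionError and nothing moves.
- env.hand_in(): hands the job in, once; it reports no verdict.
Trained networks look in the newest picture that a camera, given by its name, has taken for a name from the list of things; names that differ only in an ending like _2 or _b are one class to them, and where a whole thing is asked for, a point or a joint stands for the part that bears it (a point fixed in the world has none). Each returns a list of dicts, best first, with "score" (0 to 1); they miss things now and then, are a little off and sometimes report something else, mostly with a low value. They report only what shows in the picture. A call takes as long as a camera call. They do not tell look-alikes from the thing itself.
- env.outline_of(camera, thing): "mask" (400x640 bool, what is visible of it) and "position" ([column, row] in pixels, amid what is visible of it).
The state is a dict: "t": time; "joint_pos": joint angles; "joint_vel": joint speeds; "joint_efforts": joint torques, N m; "position": TCP position; "tool_rot": TCP orientation; "wrist_force": force on the tool from outside, world axes, zero at the start; "ft_torque": the same for the moment, N m; "finger_gap": finger opening in m.
Only numpy, scipy, OpenCV 4.12 (cv2) and the standard library are available. Lean on these libraries where they do the work, as an engineer would, in place of code of your own. Each camera call takes 0.05 s, during which the arm holds its last target.

## Working session

There is one attempt and no reset: what is moved stays moved. The work goes in short steps, each a Python script; the robot and the scene stay as the last script left them, time stands still between calls to the robot, and variables do not carry over. Pictures are saved under pics/ and viewed, and the job is handed in when it is done.

```bash
ls; mkdir -p pics; python3 - <<'E'
from rig import env
import cv2
for n in ("scene","top","wrist"):
    c=env.capture(n); cv2.imwrite(f"pics/{n}0.png",c["pixels"][:,:,::-1])
    print(n,c["fx"],c["cx"],c["cy"],(-c["R"].T@c["t"]).round(3),c["R"].round(3).tolist())
s=env.get_state();print({k:s[k] for k in("t","position","tool_rot","wrist_force","finger_gap")})
E
```

```text
pics
scene 467.8366321965986 320.92517597871876 199.48119543375364 [1.656 0.049 1.14 ] [[-0.051, 0.999, -0.014], [0.675, 0.024, -0.738], [-0.736, -0.048, -0.675]]
top 517.7920358880027 304.22705880348667 196.4895372413995 [ 0.299 -0.026  1.543] [[0.021, -1.0, -0.011], [-0.988, -0.019, -0.155], [0.155, 0.014, -0.988]]
wrist 286.0189130329778 317.4210195354711 202.10855630655166 [0.088 0.673 0.384] [[0.23, 0.973, -0.001], [0.941, -0.222, 0.255], [0.248, -0.06, -0.967]]
{'t': 0.15, 'position': array([0.15495262, 0.65652568, 0.22191307]), 'tool_rot': array([ 0.702343  ,  0.08126833,  0.70238709, -0.0822322 ]), 'wrist_force': array([-0.21234851, -0.2757549 ,  0.8214772 ]), 'finger_gap': 0.08811689859970133}
```

View pics/scene0.png

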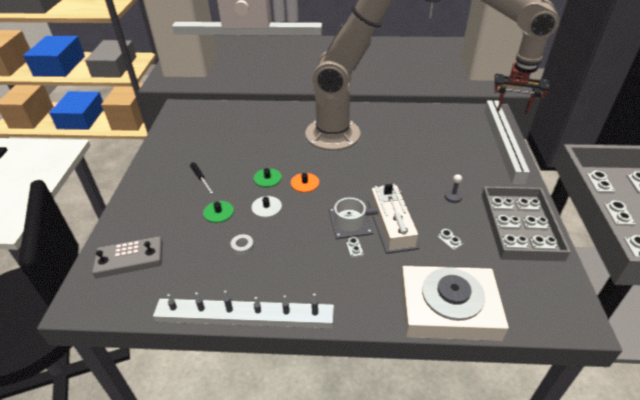

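View pics/top0.png

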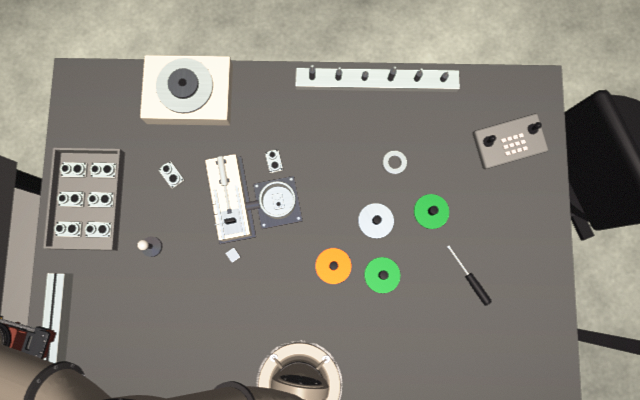

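Both views show the same four cover-shaped things. In the top image they are aluminium with a black knob (376,220), green (432,211), green (382,275) and orange (333,266). The ring gauge at (395,162) is also grey, but it has no knob. The description fits only (376,220), so I'll crop that closely and run the networks.

```bash
cat > h.py <<'E'
import numpy as np, cv2
from rig import env
def ray(c,uv):
    d=np.array([(uv[0]-c["cx"])/c["fx"],(uv[1]-c["cy"])/c["fy"],1.]);R=np.array(c["R"]);return -R.T@c["t"],R.T@d
def atz(c,uv,z):
    o,d=ray(c,uv);return o+d*(z-o[2])/d[2]
def proj(c,X):
    p=np.array(c["R"])@np.array(X)+c["t"];return np.array([c["fx"]*p[0]/p[2]+c["cx"],c["fy"]*p[1]/p[2]+c["cy"]])
def crop(c,u,v,w,h,s,name):
    cv2.imwrite(name,cv2.resize(c["pixels"][v:v+h,u:u+w,::-1],None,fx=s,fy=s,interpolation=cv2.INTER_CUBIC))
E
python3 - <<'E'
from h import *
for n in("top","scene"):
    c=env.capture(n)
    if n=="top":
        crop(c,200,145,110,105,7,"pics/fix.png"); crop(c,310,185,150,110,5,"pics/cov.png")
    else: crop(c,325,175,100,80,8,"pics/fixs.png")
    for th in("cover","fixture","chamber_rim","tab_top","gauge_block","ring_gauge","casting_a","ball_stand"):
        for d in env.outline_of(n,th)[:5]:
            print(n,th,round(d["score"],2),np.round(d["position"],1),int(d["mask"].sum()),atz(c,d["position"],0.0).round(3))
E
```

```text
top cover 0.96 [383.5 277.5] 1030 [ 0.305 -0.242  0.   ]
top cover 0.9 [375.9 219.8] 931 [ 0.475 -0.22   0.   ]
top cover 0.86 [432.1 211.5] 868 [ 0.503 -0.388  0.   ]
top cover 0.65 [333.2 266.3] 960 [ 0.334 -0.094  0.   ]
top fixture 0.81 [241.2 201.2] 5089 [0.523 0.186 0.   ]
top chamber_rim 0.8 [243.  201.4] 5077 [0.523 0.18  0.   ]
top gauge_block 0.44 [233.  254.6] 130 [0.363 0.204 0.   ]
top ring_gauge 0.64 [392.2 165.6] 357 [ 0.641 -0.269  0.   ]
top casting_a 0.95 [171.4 174.5] 352 [0.601 0.402 0.   ]
top casting_a 0.8 [272.1 154.9] 294 [0.668 0.097 0.   ]
top ball_stand 0.56 [150.5 246.3] 404 [0.382 0.451 0.   ]
scene cover 0.68 [269.  207.8] 518 [ 0.463 -0.213  0.   ]
scene cover 0.66 [217.1 208.6] 513 [ 0.474 -0.397  0.   ]
scene cover 0.63 [303.3 180.9] 456 [ 0.312 -0.103  0.   ]
scene cover 0.57 [268.6 176.6] 424 [ 0.291 -0.238  0.   ]
scene cover 0.27 [354.8 248.6] 239 [0.644 0.09  0.   ]
scene fixture 0.6 [381.3 218.7] 3701 [0.504 0.182 0.   ]
scene chamber_rim 0.83 [379.7 219.8] 3688 [0.509 0.176 0.   ]
scene tab_top 0.51 [387.7 192.2] 273 [0.365 0.211 0.   ]
scene ring_gauge 0.72 [241.8 244.6] 378 [ 0.641 -0.279  0.   ]
scene casting_a 0.81 [353.3 247. ] 244 [0.637 0.085 0.   ]
scene casting_a 0.74 [447.2 238.3] 314 [0.587 0.394 0.   ]
scene ball_stand 0.77 [456.2 189.9] 302 [0.343 0.462 0.   ]
scene ball_stand 0.52 [267.9 205.8] 532 [ 0.453 -0.219  0.   ]
```

View pics/fix.png

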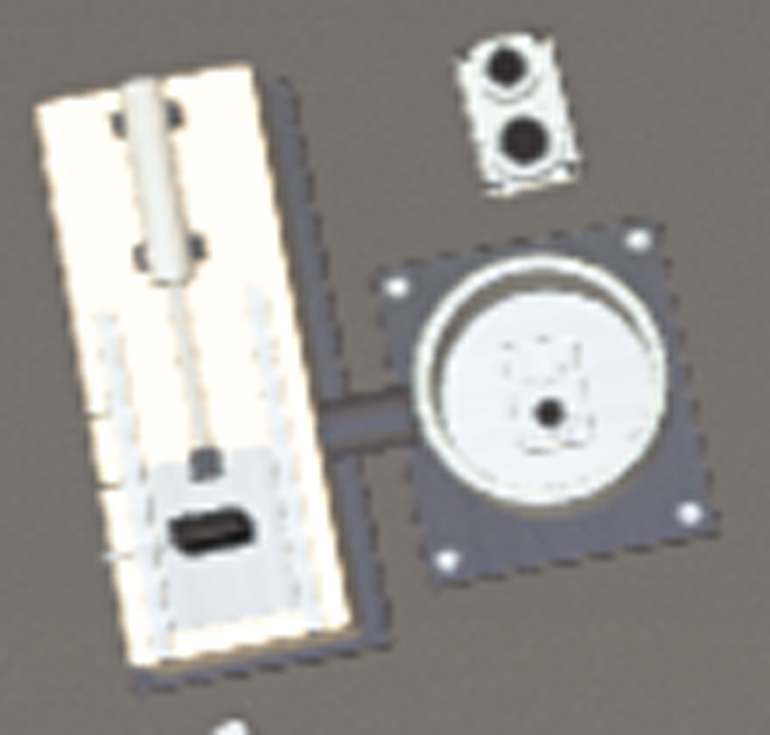

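View pics/cov.png

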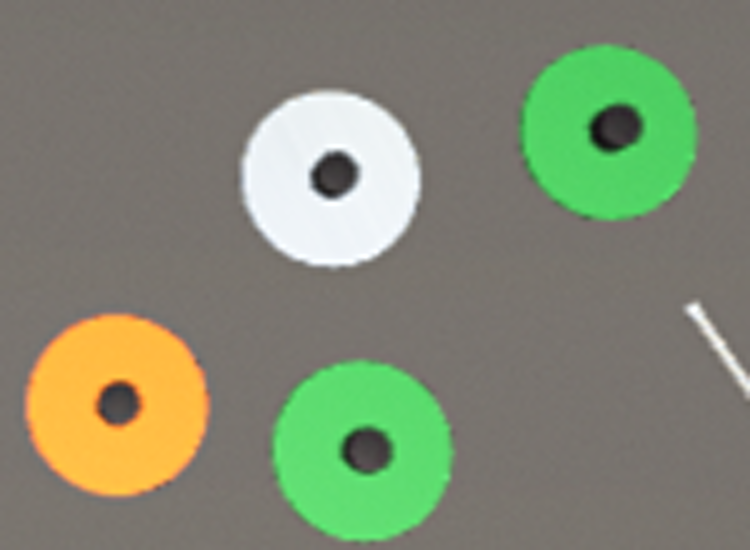

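View pics/fixs.png

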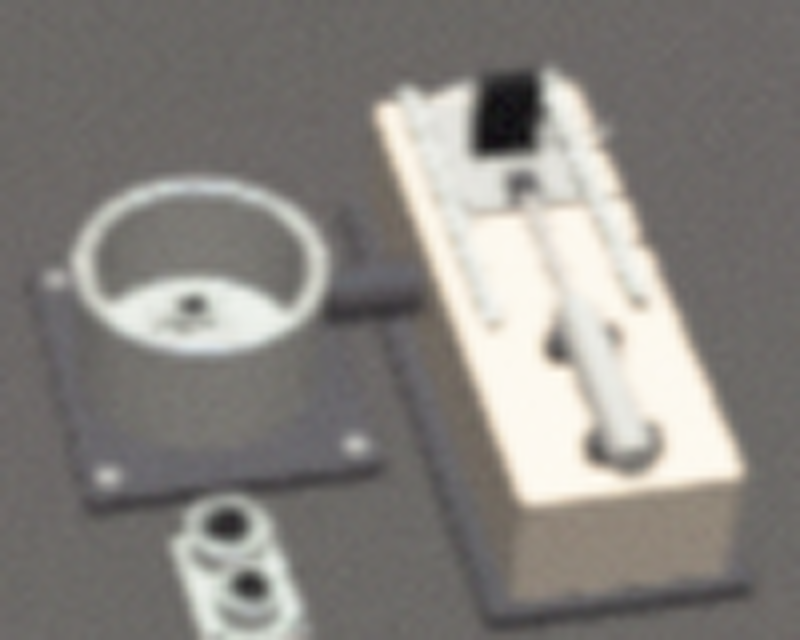

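The crop shows the aluminium cover with its black knob: flange centre about (376,221), while the neighbours are green and orange, so it is the one meant. In the fixture crop the chamber is at about (277,199) in the top image, the shutter is closed, and the lamp housing corners are sharp. I'll fit the fixture pose from those.

```bash
cat >> h.py <<'E'
def fx(p,q):
    c,s=np.cos(p[2]),np.sin(p[2]);return np.array([p[0]+c*q[0]-s*q[1],p[1]+s*q[0]+c*q[1],q[2]])
E
python3 - <<'E'
from h import *
from scipy.optimize import least_squares
T=env.capture("top");S=env.capture("scene")
un=lambda x,y,s,u,v:np.array([(x+.5)/s-.5+u,(y+.5)/s-.5+v])
H=[(.155,.11,.07),(.155,.02,.07),(-.085,.02,.07),(-.085,.11,.07)]
tp=[un(x,y,7,200,145) for x,y in[(38,105),(250,66),(350,628),(130,667),(540.5,380)]]
sp=[un(x,y,8,325,175) for x,y in[(743,472),(523,502),(378,105),(580,85),(201,264)]]
H.append((0,-.075,.07))
def f(p,which):
    r=[]
    if 't' in which: r+=[proj(T,fx(p,q))-m for q,m in zip(H,tp)]
    if 's' in which: r+=[proj(S,fx(p,q))-m for q,m in zip(H,sp)]
    return np.concatenate(r)
for w in('t','s','ts'):
    o=least_squares(f,[.52,.18,-.1],args=(w,));p=o.x
    print(w,p.round(4),'chamber',fx(p,(0,-.075,.07)).round(4),'tab',fx(p,(-.04,.065,.115)).round(4)); print(o.fun.reshape(-1,2).round(1).tolist())
# cover
c=un(331,179,5,310,185);print('cover top flange',atz(T,c,.02).round(4))
print('knob',atz(T,un(335,174,5,310,185),.054).round(4))
# scene
px=S["pixels"]; crop(S,240,185,60,45,10,"pics/covs.png")
for d in env.outline_of("scene","cover")[:5]:
    m=d["mask"];ys,xs=np.nonzero(m);print(xs.min(),xs.max(),ys.min(),ys.max())
print(atz(T,un(211,532,7,200,145),.115),env.get_state()["t"])
E
```

```text
t [0.5057 0.1473 0.2104] chamber [0.5213 0.0739 0.07  ] tab [0.453  0.2025 0.115 ]
[[-0.1, -0.1], [-0.0, -0.3], [-0.1, -0.1], [0.2, 0.4], [0.0, 0.2]]
s [0.509  0.1448 0.2057] chamber [0.5243 0.0714 0.07  ] tab [0.4566 0.2003 0.115 ]
[[0.4, 0.5], [-0.2, 0.3], [-0.1, -0.1], [-0.2, -0.5], [0.1, -0.3]]
ts [0.5065 0.1463 0.2081] chamber [0.522  0.0729 0.07  ] tab [0.4539 0.2016 0.115 ]
[[0.4, -0.5], [0.5, -0.6], [0.1, -0.3], [0.5, 0.0], [0.4, -0.0], [0.8, -0.2], [0.4, -0.3], [0.3, -0.6], [0.1, -1.0], [0.5, -0.8]]
cover top flange [ 0.4706 -0.217   0.02  ]
knob [ 0.4697 -0.215   0.054 ]
253 279 168 187
251 281 196 217
291 318 174 192
203 234 201 222
[0.45156484 0.19993287 0.115     ] 1.2
```

View pics/covs.png

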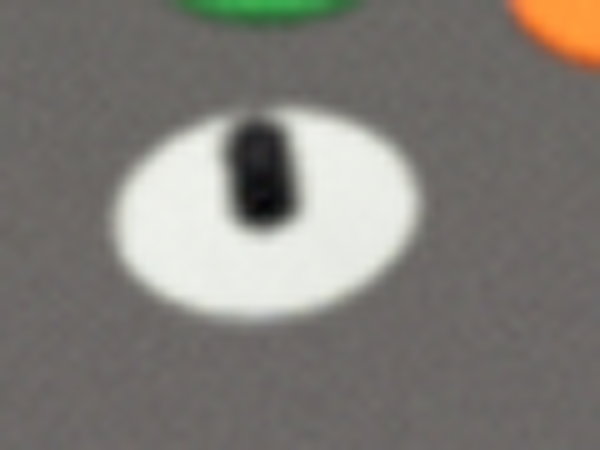

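The fixture fit agrees between cameras to about 3 mm: yaw 0.21 rad, chamber at (0.522, 0.073), and the tab about where expected. The cover is at (0.470, -0.217), and all of these are within reach. I'll hover over the cover and check with the wrist camera.

```bash
cat >> h.py <<'E'
from scipy.spatial.transform import Rotation as Ro
def qd(yaw):  # tool x down, tool y at yaw
    x=np.array([0,0,-1.]);y=np.array([np.cos(yaw),np.sin(yaw),0]);z=np.cross(x,y)
    q=Ro.from_matrix(np.stack([x,y,z],1)).as_quat();return [q[3],q[0],q[1],q[2]]
P=np.array([.5065,.1463,.2081])
E
python3 - <<'E'
from h import *
s=env.get_state();q=s["tool_rot"];print(Ro.from_quat([q[1],q[2],q[3],q[0]]).as_matrix().round(2).tolist())
for nm,p in(("cov",[.470,-.216,.16]),("cham",[.522,.073,.2])):
  for y in np.arange(-180,180,30):
    j=env.solve_ik(p,qd(np.radians(y)));print(nm,y,None if j is None else np.round(j,2))
for y in(0.2081,0.2081+np.pi): print('tab',[np.round(env.solve_ik(fx(P,(x,.065,z)),qd(y)),2) for x,z in((-.04,.2),(-.04,.085),(-.01,.085))])
E
```

```text
[[0.0, 0.23, 0.97], [0.0, 0.97, -0.23], [-1.0, 0.0, -0.0]]
cov -180 [-0.6   0.64  1.28  2.04 -0.73  1.03 -2.09]
cov -150 [-0.6   0.64  1.28  2.04 -0.73  1.03 -1.56]
cov -120 [-0.5   0.49  1.07  2.04 -0.54  0.93 -1.23]
cov -90 [-0.5   0.49  1.07  2.04 -0.54  0.93 -0.71]
cov -60 [-0.5   0.49  1.07  2.04 -0.54  0.93 -0.19]
cov -30 [-0.5   0.49  1.07  2.04 -0.54  0.93  0.34]
cov 0 [-0.5   0.49  1.07  2.04 -0.54  0.93  0.86]
cov 30 [-0.33  0.38  0.8   2.03 -0.35  0.87  1.19]
cov 60 [-0.5   0.49  1.07  2.04 -0.54  0.93  1.9 ]
cov 90 [-0.54  0.53  1.14  2.04 -0.6   0.95  2.49]
cov 120 [-0.44  0.43  0.96  2.04 -0.45  0.9   2.86]
cov 150 [-0.6   0.64  1.28  2.04 -0.73  1.03 -2.61]
cham -180 [-0.42  0.26  0.19  1.94 -0.06  0.95  2.94]
cham -150 [-1.18  0.57  1.29  1.98 -0.63  1.08 -2.23]
cham -120 [-1.18  0.57  1.29  1.98 -0.63  1.08 -1.7 ]
cham -90 [-1.    0.37  0.94  1.98 -0.36  0.97 -1.46]
cham -60 [-0.91  0.33  0.81  1.97 -0.29  0.96 -1.  ]
cham -30 [-0.84  0.31  0.72  1.97 -0.25  0.95 -0.53]
cham 0 [-0.79  0.3   0.65  1.97 -0.22  0.95 -0.03]
cham 30 [-0.75  0.29  0.59  1.96 -0.2   0.95  0.47]
cham 60 [-0.7   0.28  0.53  1.96 -0.17  0.95  0.97]
cham 90 [-0.65  0.27  0.48  1.96 -0.15  0.94  1.47]
cham 120 [-0.6   0.27  0.41  1.95 -0.13  0.94  1.97]
cham 150 [-0.49  0.26  0.28  1.95 -0.09  0.94  2.45]
tab [array([-0.96,  0.22,  0.49,  2.02, -0.13,  0.93, -0.2 ]), array([-0.88,  0.4 ,  0.42,  2.12, -0.26,  0.67, -0.09]), array([-0.87,  0.44,  0.43,  2.05, -0.28,  0.7 , -0.05])]
tab [array([-0.51,  0.21, -0.04,  2.  ,  0.01,  0.93,  2.8 ]), array([-0.4 ,  0.38, -0.17,  2.08,  0.1 ,  0.68,  2.71]), array([-0.38,  0.42, -0.18,  2.02,  0.11,  0.71,  2.72])]
```

```bash
python3 - <<'E'
from h import *
env.movep([.470,-.216,.20],qd(.2081))
c=env.capture("wrist");cv2.imwrite("pics/w1.png",c["pixels"][:,:,::-1])
for d in env.outline_of("wrist","cover")[:4]:
    m=d["mask"];ys,xs=np.nonzero(m);print(round(d["score"],2),d["position"],xs.min(),xs.max(),ys.min(),ys.max(),atz(c,d["position"],.02).round(4))
print(proj(c,(.470,-.216,.054)),proj(c,(.470,-.216,.02)))
s=env.get_state();print(s["t"],s["position"],np.round(s["joint_pos"],2))
E
```

```text
0.85 [318.7, 184.0] 276 362 144 227 [ 0.472  -0.2122  0.02  ]
0.79 [189.6, 171.7] 144 231 131 215 [ 0.3169 -0.2297  0.02  ]
0.77 [316.3, 319.7] 281 351 272 338 [ 0.5087 -0.4002  0.02  ]
0.61 [221.6, 51.0] 174 269 0 103 [ 0.3382 -0.0904  0.02  ]
[316.3289778  192.88076574] [316.42997814 186.65341855]
4.5417 [ 0.470345   -0.21548984  0.19996362] [-0.4   0.33  0.88  1.99 -0.31  0.96  0.84]
```

View pics/w1.png

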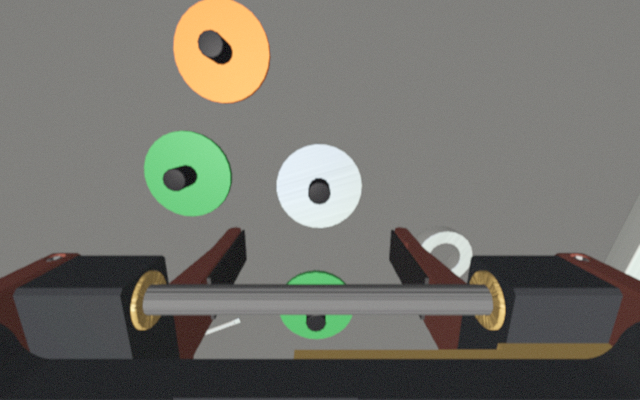

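The wrist view shows the aluminium cover at (319,185), midway between the fingers, which matches the estimate to about 3 mm. Now I'll grasp and lift.

```bash
python3 - <<'E'
from h import *
print(env.movel([.471,-.2150,.0265],max_speed=.12,threshold=8))
print(env.get_state()["position"])
env.move_gripper(0.0)
s=env.get_state();print(s["finger_gap"],s["wrist_force"].round(1))
env.movel([.471,-.2150,.20],max_speed=.12)
env.wait(.2)
s=env.get_state();print(s["t"],s["finger_gap"],s["wrist_force"].round(2))
c=env.capture("wrist");cv2.imwrite("pics/w2.png",c["pixels"][:,:,::-1])
E
```

```text
False
[ 0.4714768  -0.21516185  0.027059  ]
0.02539353376492709 [ 1.9  0.4 -0.3]
8.9167 0.02590874582775681 [-0.18 -0.87 -3.5 ]
```

View pics/w2.png

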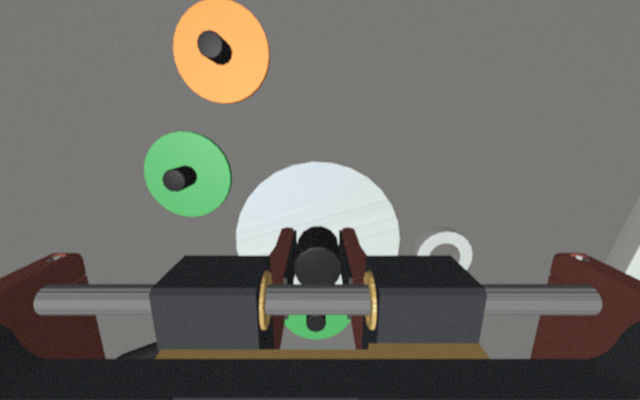

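The cover is held: gap 26 mm, and the load matches about 0.33 kg. I'll carry it over the chamber and check alignment.

```bash
python3 - <<'E'
from h import *
c=env.capture("wrist");s=env.get_state();p=s["position"]
a=np.linspace(0,6.28,200)
cir=np.array([proj(c,(p[0]+.052*np.cos(t),p[1]+.052*np.sin(t),p[2]-.0065)) for t in a]);print(cir.min(0),cir.max(0))
env.movep([.522,.073,.165],qd(.2081))
s=env.get_state();print(s["t"],s["position"],np.round(s["joint_pos"],2))
for n in("top","scene"):
    c=env.capture(n)
    for z,r in((.07,.052),(s["position"][2]-.0065,.052)):
        ctr=(.522,.073) if z==.07 else s["position"][:2]
        for t in a[::2]:
            u=proj(c,(ctr[0]+r*np.cos(t),ctr[1]+r*np.sin(t),z)).round().astype(int); c["pixels"][u[1],u[0]]=(255,0,0)
    crop(c,*( (230,150,90,90) if n=="top" else (300,150,100,90)),7,f"pics/hov_{n}.png")
E
```

```text
[234.18839782 158.62324227] [398.94339743 312.61256783]
10.15 [0.52217268 0.07113582 0.16530506] [-0.91  0.4   0.83  2.01 -0.37  0.9   0.33]
```

View pics/hov_top.png

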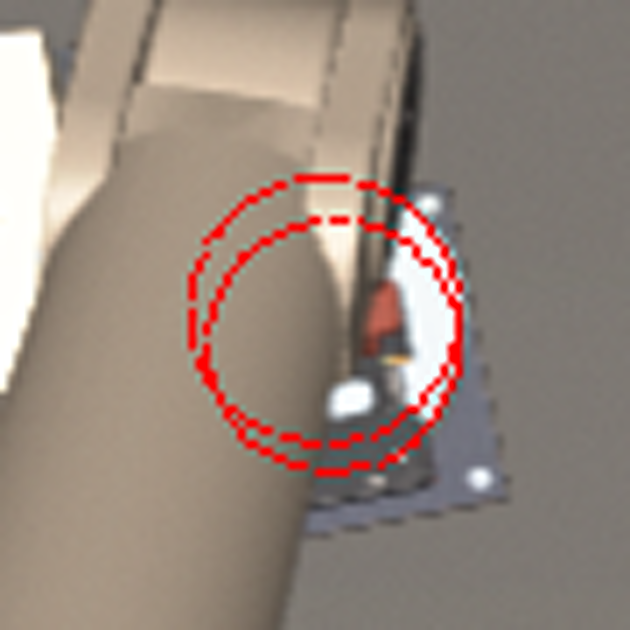

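View pics/hov_scene.png

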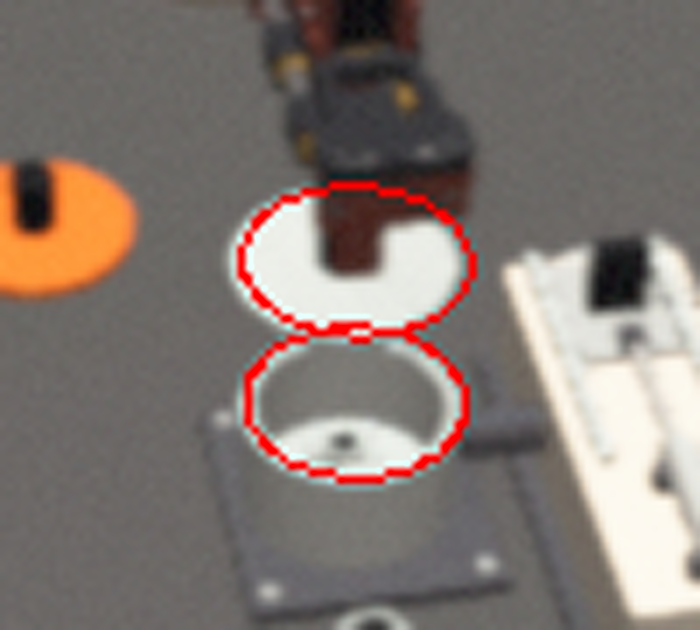

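In the scene view both outlines sit about 1 px left of prediction, by nearly the same amount, so cover and chamber agree to about 2 mm. The entry clearance is 9 mm, so I'll lower it.

```bash
python3 - <<'E'
from h import *
print(env.movel([.522,.0725,.100],max_speed=.1,threshold=12)); s=env.get_state();print(s["position"],s["wrist_force"].round(1))
print(env.movel([.522,.0725,.081],max_speed=.03,threshold=10)); s=env.get_state();print(s["position"],s["wrist_force"].round(1),s["ft_torque"].round(2),s["t"])
c=env.capture("scene");crop(c,300,150,100,90,7,"pics/seat.png")
E
```

```text
False
[0.52244532 0.07234025 0.10035663] [ 0.   0.2 -2.5]
True
[0.52209775 0.07292367 0.08414814] [0.  0.6 3.2] [ 0.02 -0.03  0.09] 11.5833
```

View pics/seat.png

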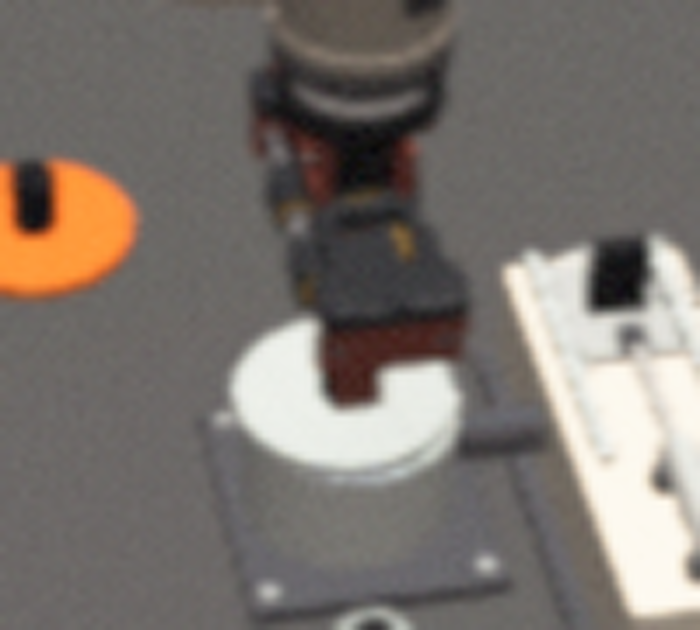

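Contact came at z = 0.084 against 0.0845 expected. The cover looks seated, perhaps shifted slightly towards -y. I'll release, back off and check.

```bash
python3 - <<'E'
from h import *
env.move_gripper(0.088)
env.movel([.522,.0725,.20],max_speed=.15)
c=env.capture("wrist");cv2.imwrite("pics/w3.png",c["pixels"][:,:,::-1])
a=np.linspace(0,6.28,200)
C=env.capture("scene");crop(C,310,170,80,70,9,"pics/seat2.png")
for n in("wrist","scene"):
  for d in env.outline_of(n,"cover")[:2]:
    ys,xs=np.nonzero(d["mask"]);print(n,round(d["score"],2),d["position"],xs.min(),xs.max(),ys.min(),ys.max())
print(env.get_state()["t"])
E
```

```text
wrist 0.95 [167.6, 256.9] 126 192 239 280
wrist 0.68 [319.7, 196.3] 269 369 148 246
scene 0.96 [349.1, 205.8] 333 364 195 218
scene 0.89 [304.0, 181.0] 291 317 174 191
13.8167
```

View pics/w3.png

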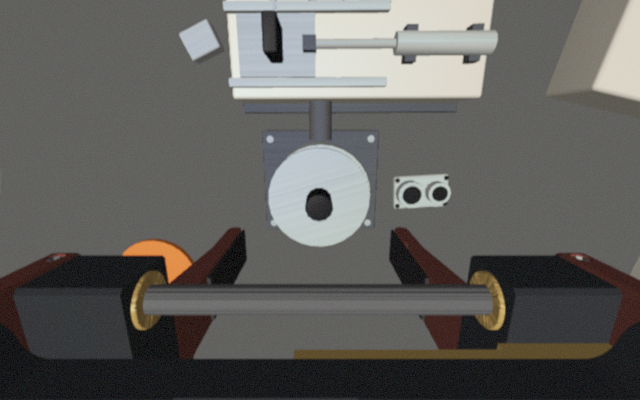

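View pics/seat2.png

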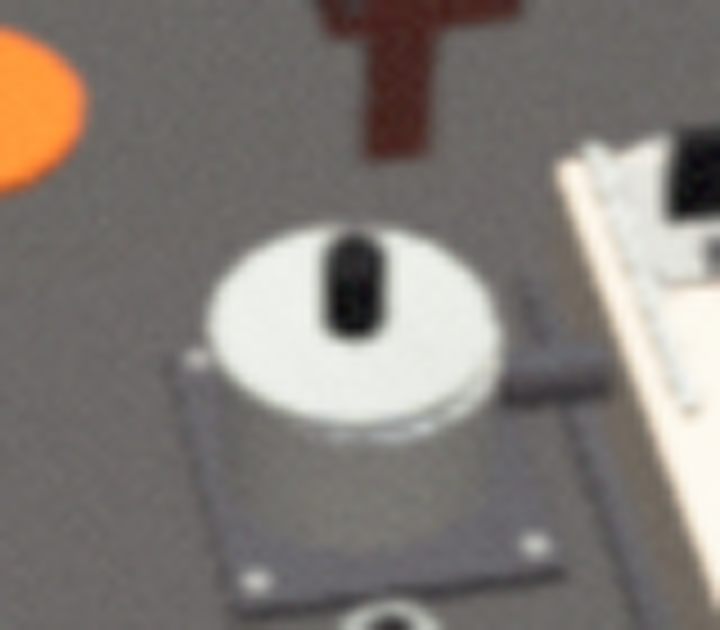

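The cover is released and sits on the chamber: wrist (319,196), scene (349,206). The crescent in the scene view needs a check, so I'll move over the tab and measure cover, chamber and tab from all cameras.

```bash
python3 - <<'E'
from h import *
s=env.get_state()
t=fx(P,(-.04,.065,.18))
try: env.movel(t,max_speed=.2)
except env.MotionError as e: print(e); env.movep(t,qd(.2081))
for n in("top","scene","wrist"):
    c=env.capture(n); np.savez(f"cap_{n}.npz",**c); cv2.imwrite(f"pics/t_{n}.png",c["pixels"][:,:,::-1])
    print(n,proj(c,fx(P,(-.04,.065,.115))),proj(c,fx(P,(0,-.075,.078))))
crop(c,200,120,240,150,3,"pics/t_wc.png")
s=env.get_state();print(s["t"],s["position"],s["joint_pos"].round(2),s["wrist_force"].round(1))
E
```

```text
top [229.14003705 219.71107786] [276.97540381 198.38366461]
scene [389.13286683 184.09053466] [350.29783532 205.05289031]
wrist [316.19749688 212.12897701] [353.86263382 326.35954151]
14.85 [0.45467857 0.2003434  0.18025209] [-1.24  0.31  0.86  2.06 -0.3   0.9  -0.02] [0.4 0.5 0. ]
```

View pics/t_wrist.png

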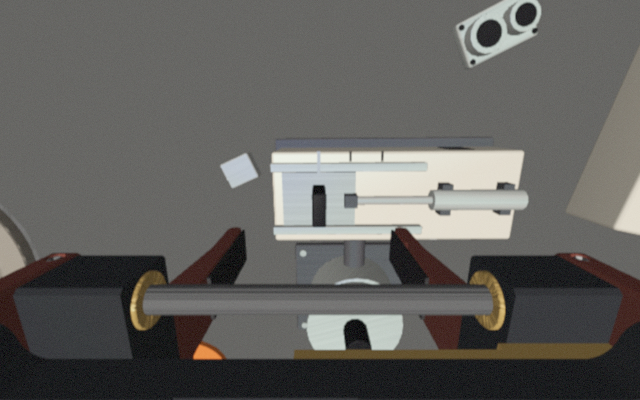

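View pics/t_top.png

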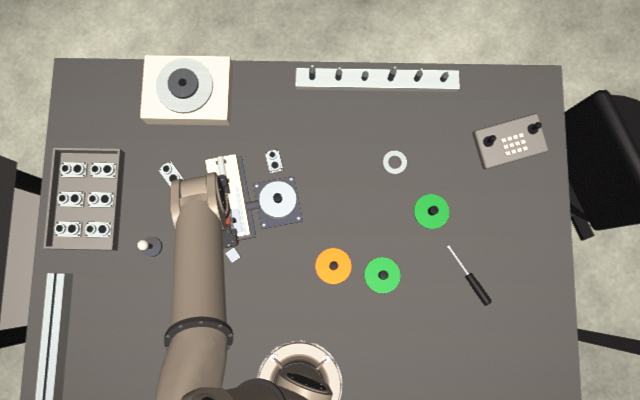

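```bash
python3 - <<'E'
from h import *
from scipy.optimize import least_squares
for n,(u0,u1,v0,v1) in(("top",(250,305,175,225)),("scene",(325,372,190,226))):
    c=np.load(f"cap_{n}.npz");g=c["pixels"][v0:v1,u0:u1].min(2)
    g8=cv2.resize(g,None,fx=8,fy=8,interpolation=cv2.INTER_CUBIC)
    th=(g8>150).astype(np.uint8);cs=max(cv2.findContours(th,cv2.RETR_EXTERNAL,cv2.CHAIN_APPROX_NONE)[0],key=cv2.contourArea)
    cs=cv2.convexHull(cs)
    e=cv2.fitEllipse(cs);ct=np.array([(e[0][0]+.5)/8-.5+u0,(e[0][1]+.5)/8-.5+v0])
    a=np.linspace(0,6.283,100)
    w=atz(c,ct,.078); m=np.array([proj(c,(w[0]+.052*np.cos(t),w[1]+.052*np.sin(t),.078)) for t in a]).astype(np.float32)
    em=cv2.fitEllipse(m)
    print(n,ct.round(2),np.array(e[1])/8,round(e[2]),'pred axes',em[1],round(em[2]),w.round(4))
for n,(u0,u1,v0,v1) in(("top",(250,305,172,228)),("scene",(322,375,185,245))):
    c=dict(np.load(f"cap_{n}.npz"));crop(c,u0,v0,u1-u0,v1-v0,10,f"pics/z_{n}.png")
E
```

```text
top [277.31 198.79] [36.69911194 37.88341522] 80 pred axes (35.82020950317383, 36.348106384277344) 69 [0.5208 0.0719 0.078 ]
scene [348.78 206.56] [23.85423279 34.54055023] 95 pred axes (21.5997371673584, 31.54798698425293) 92 [0.5294 0.0679 0.078 ]
```

View pics/z_top.png

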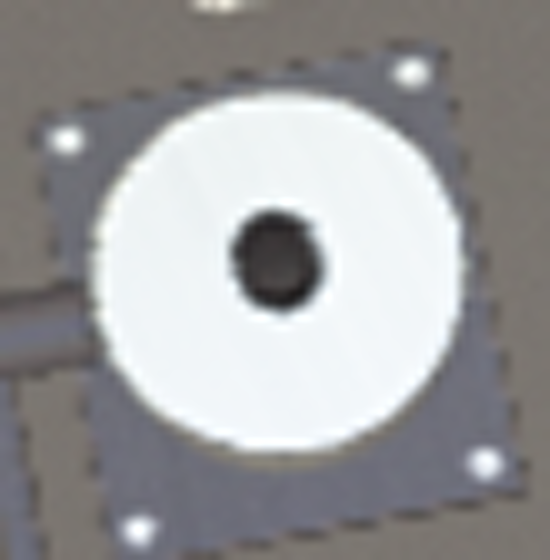

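View pics/z_scene.png

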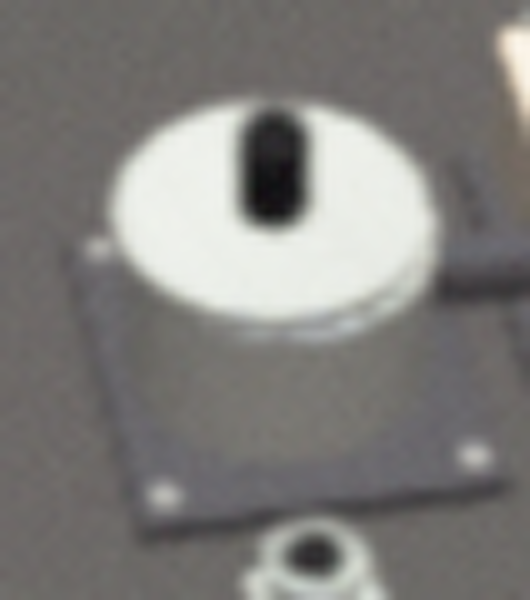

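```bash
python3 - <<'E'
from h import *
a=np.linspace(0,6.283,60)
for n,(u0,u1,v0,v1),ctr in(("top",(250,305,172,228),(.5208,.0719)),("scene",(322,375,185,245),None)):
    c=dict(np.load(f"cap_{n}.npz"))
    if ctr is None: ctr=atz(c,(349.2,205.6),.078)[:2]
    im=cv2.resize(c["pixels"][v0:v1,u0:u1,::-1],None,fx=10,fy=10,interpolation=cv2.INTER_CUBIC)
    def pl(r,z,col):
        m=np.array([(proj(c,(ctr[0]+r*np.cos(t),ctr[1]+r*np.sin(t),z))-[u0,v0]+.5)*10-.5 for t in a]).round().astype(np.int32)
        cv2.polylines(im,[m],True,col,1)
    pl(.052,.078,(0,0,255));pl(.052,.07,(255,0,0));pl(.013,.078,(0,255,0));pl(.013,.112,(0,255,0))
    print(n,ctr);cv2.imwrite(f"pics/y_{n}.png",im)
E
```

```text
top (0.5208, 0.0719)
scene [0.52477609 0.06930362]
```

View pics/y_top.png

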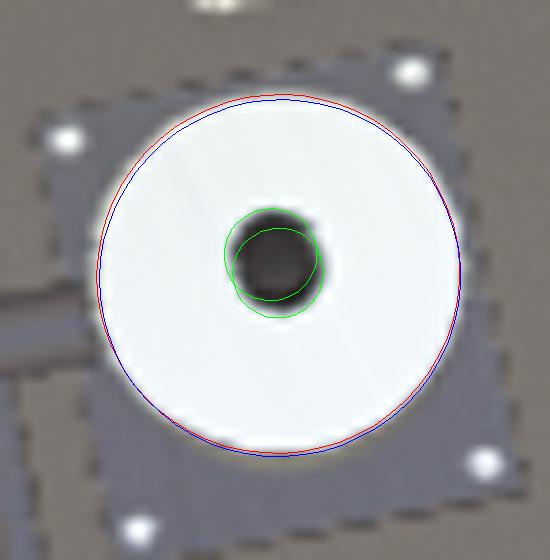

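View pics/y_scene.png

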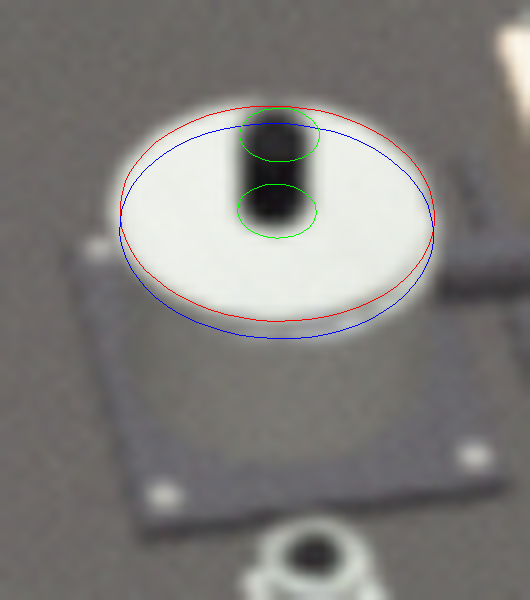

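The overlays match a level, fully seated cover: outline within 1 px, knob upright to about 0.03 rad, and about 2 mm off the chamber axis. In the wrist view the closed tab is at (319,208), about 2 mm further in +x than planned. I'll grip the tab along the slide, staying above the spring rod.

```bash
python3 - <<'E'
from h import *
t=fx(P,(-.0385,.065,.096))
print(env.movel(t,max_speed=.1,threshold=8)); s=env.get_state();print(s["position"],s["wrist_force"].round(1))
env.move_gripper(0.0); env.wait(.2)
s=env.get_state();print(s["t"],s["position"],s["finger_gap"],s["wrist_force"].round(1))
c=env.capture("wrist");crop(c,200,100,260,190,3,"pics/g1.png")
E
```

```text
False
[0.45585921 0.20204221 0.09644707] [ 0.5 -0.3  0.3]
17.1917 [0.45542667 0.20194509 0.09599681] 0.01177319053174596 [ 0.4 -0.3 -0.5]
```

View pics/g1.png

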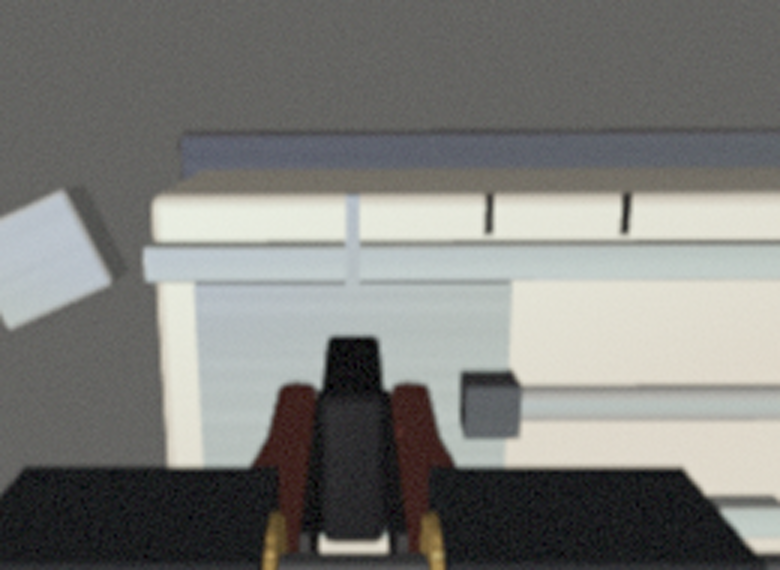

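The tab is gripped (gap 11.8 mm). The pointer is at crop column 352, with the half mark at 489 and the full mark at 627. Now I'll slide it 30 mm.

```bash
python3 - <<'E'
from h import *
p=env.get_state()["position"];d=np.array([np.cos(P[2]),np.sin(P[2]),0])
env.movel(p+.030*d,max_speed=.04); env.wait(.5)
s=env.get_state();print(s["t"],((s["position"]-p)@d).round(4),s["position"],s["finger_gap"],s["wrist_force"].round(1),(s["wrist_force"]@d).round(2))
c=env.capture("wrist");crop(c,200,100,260,190,3,"pics/g2.png")
c=env.capture("scene");crop(c,310,160,110,90,7,"pics/g2s.png")
E
```

```text
18.6417 0.0279 [0.4827193  0.20784375 0.09594353] 0.012150933628296884 [-7.8 -2.  10.4] -8.06
```

View pics/g2.png

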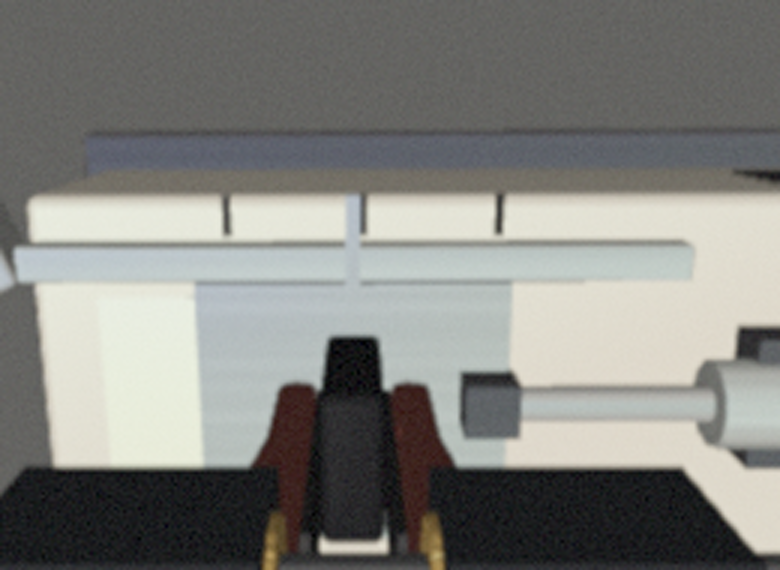

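View pics/g2s.png

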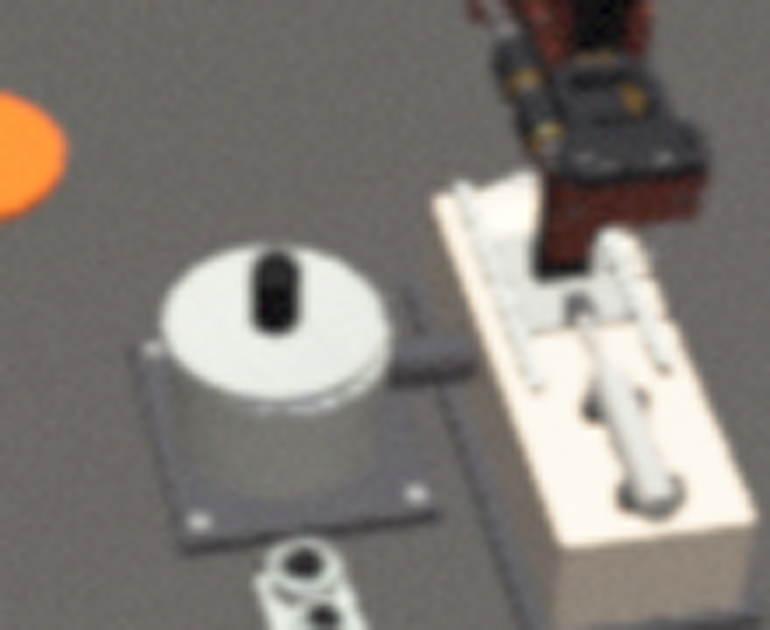

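The pointer is at column 353, between marks at 227, 363 and 500, which is 27.7 mm open. The spring pull of about 8 N agrees with that. I'll nudge it 2 mm to centre it, recheck and hand in.

```bash
python3 - <<'E'
from h import *
d=np.array([np.cos(P[2]),np.sin(P[2]),0])
p=np.array([.4554,.2019,.096])
env.movel(p+.0323*d,max_speed=.02); env.wait(.6)
s=env.get_state();print(s["t"],((s["position"]-p)@d).round(4),s["finger_gap"],(s["wrist_force"]@d).round(2),np.abs(s["joint_vel"]).max())
c=env.capture("wrist");crop(c,200,100,260,190,3,"pics/g3.png")
E
```

```text
19.6083 0.0301 0.012021186905192306 -8.99 0.0019427270457505429
```

View pics/g3.png

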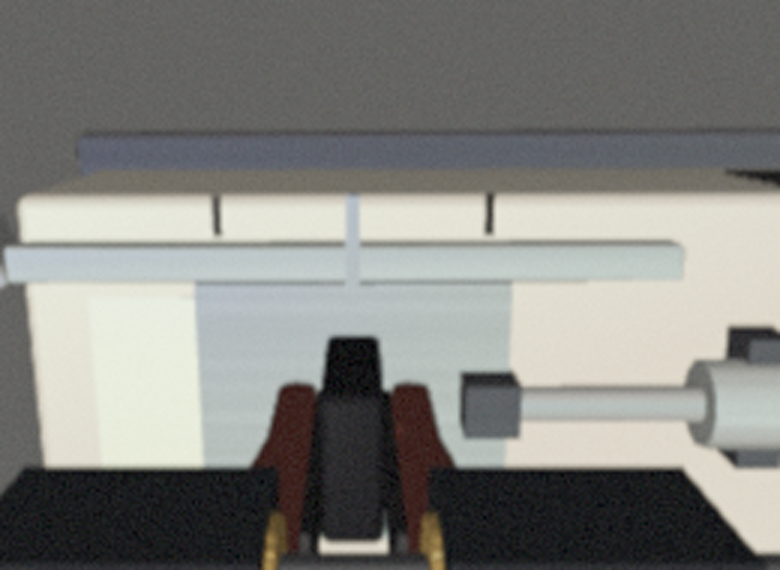

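The pointer (352) now covers the middle mark, midway between 216 and 489. The spring force is 9.0 N, as given for half open.

```bash
python3 - <<'E'
from rig import env
env.hand_in(); print(env.get_state()["t"])
E
```

```text
the job is handed in; nothing more can be done
the job is handed in; nothing more can be done
```

The cover is on the chamber and released, and the job was handed in with the fingers holding the shutter half open. It took about 20 s of the 48 s; the hand-in reports no verdict.

- **Cover:** I took the aluminium cover by its black knob; the look-alikes were green and orange. It touched down at the expected height. After release, the top camera put it about 2 mm from the chamber axis, with the knob upright to about 0.03 rad.
- **Shutter:** I gripped the tab with the cover already released and slid it open. The first slide stopped at about 27.7 mm, so I moved it 2 mm further. The pointer then covered the middle mark, the tab had moved 30.1 mm, and the spring pull was 9.0 N, as given for half open.
- **Disagreement:** the scene camera placed things about 3 mm away from the top camera. It also showed a light crescent under the flange's right edge, which the overlays did not explain as tilt.
- **Other things:** I made no measured check at the end that they had stayed put. The arm felt no unexpected contact, and those in view looked undisturbed.

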